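# Post a finished copper plate through the sprung flap of a dust box

### The job

Take the brushed copper plate out of the pale wooden rack and put it away in the blue dust box: push the spring flap down, keep it open while you lower the plate all the way to the felt floor, and only there let go and draw out, so that the flap springs fully shut over the plate. Leave the two other plates standing in the rack and the wax tin where it is.

Things in the scene. Friction and masses are not known exactly. Their poses are not given: they have to be found in the camera images.
- copper_plate_center (a point): Brushed copper-coloured flat plate, standing on edge in one of the rack's three slots; 70 mm wide (along its x), 6 mm thick (along its y), 100 mm tall (along its z) and about 350 g. The point is the centre of the plate, half-way up. It stands on the slot's floor, so its centre starts 58 mm and its top edge 108 mm above the bench.
- alu_plate_center (a point): Silvery aluminium plate in another slot of the rack, a bystander: 70 mm wide (along its x), 6 mm thick (along its y), 100 mm tall (along its z) and about 350 g. The point is the centre of the plate, half-way up.
- black_plate_center (a point): Blackened steel plate in another slot of the rack, a bystander: 70 mm wide (along its x), 6 mm thick (along its y), 100 mm tall (along its z) and about 350 g. The point is the centre of the plate, half-way up.
- rack: Pale wooden block fixed to the bench, 90 (x) by 210 (y) by 30 mm high, origin at the centre of its underside. Three slots open upward at y = -75, 0 and +75 mm, each 72 by 8 mm, floor 8 mm above the bench; the plates stand in them, wide faces looking along the rack's y, 78 mm showing above the block, and lift straight up.
- dustbox: Blue steel box fixed to the bench, 126 mm (x) by 136 mm (y), rim 133 mm up; walls 6 mm. Origin at the height of the bench, 71 mm from its -x face, 55 mm from its +x face. The felt floor is 18 mm up at x = 0 and falls towards -x by 6 degrees, so a plate let go on edge tends to lean to the -x wall, away from the flap. A fixed lip, 4 mm thick, covers the top from x = -65 to -38 mm; the flap covers the rest.
- mouth (a point): Middle of the flap's top when shut, level with the box's rim (4 mm to +x of the box's origin, 133 mm up); axes as the box. With the plate's wide faces looking along the box's x and its centre above box x = 0, there is room for it and for slightly opened fingers (38 mm to the lip, 44 mm to the hinge; open them only 10 to 20 mm more to let go).
- flap (a joint): Angle of the aluminium flap with an orange free edge, 118 mm wide, 4 mm thick. Hinge along the box's y at box x = +44, z = 131 mm; free edge at x = -36 mm. 0 is shut (level); it swings down into the box to 1.4 rad. A spring shuts it: 0.10 Nm when shut (2.3 N at 44 mm from the hinge), plus 0.08 Nm per rad. The plate's lower edge may push it down.
- wax_tin: Green round tin, 60 mm across, 45 mm high, loose on the bench between rack and box, a bystander; origin at the centre of its underside.
There are look-alikes about, which are no part of the job. Several things look just like the dustbox: the one meant starts farthest to the robot's left.

How it is judged (in metres and radians):
On the way, in this order (a step that is already met when the one before it is completed fails the run):
1. the copper plate is lifted clear of the rack (height (world z) of copper_plate_center above 0.12 m), for 0.1 s.
2. with the flap pushed open, the copper plate, still held by the fingers, is lowered in the box to (or within about 15 mm of) the felt floor (x of copper_plate_center in the frame of dustbox between -0.065 and 0.049 m and y of copper_plate_center in the frame of dustbox between -0.062 and 0.062 m and z of copper_plate_center in the frame of dustbox below 0.085 m and value of joint flap above 0.4 rad and contact force between the fingers and copper_plate above 0.5 N), for 0.2 s.
At the end, for the whole second after the job is handed in: The copper plate rests inside the dust box (its centre between the walls and less than 100 mm above the box's underside), at rest, the flap is shut (within 0.06 rad), the other two plates are within 15 mm and the tin within 20 mm of where they stood (x of copper_plate_center in the frame of dustbox between -0.065 and 0.049 m and y of copper_plate_center in the frame of dustbox between -0.062 and 0.062 m and z of copper_plate_center in the frame of dustbox below 0.1 m and value of joint flap below 0.06 rad and linear speed of copper_plate below 0.03 m/s and distance of each of alu_plate_center, black_plate_center from where it was at the start of the episode below 0.015 m and distance of wax_tin from where it was at the start of the episode below 0.02 m); the robot touches nothing.
It fails at once if another plate in the rack is displaced by more than 15 mm (distance of any of alu_plate_center, black_plate_center from where it was at the start of the episode above 0.015 m).
It fails at once if the wax tin is displaced by more than 20 mm (distance of wax_tin from where it was at the start of the episode above 0.02 m).
It also fails if it takes over 45 s, if anything falls off the work surface, if the arm or the gripper's body presses on something with over 40 N, if the wrist force passes 120 N, or if a joint passes its speed limit or range.

### The arm

A 7-joint arm with a two-finger parallel gripper is mounted at the origin on the work surface. World frame = base frame: x ahead of the robot, y to its left, z up, the work surface at z = 0. Lengths are in mm, angles in rad, forces in N, time in s.
With the tool pointing down it reaches from about 400 to 875 mm from the base axis. Payload 6.5 kg.
Tool frame: the origin (TCP) lies between the finger pads; the fingertips stand 19 mm ahead of it and the grasp point (between the pads) is the TCP (r.finger_overhang is the distance from the TCP to the fingertips, in mm); y points along the fingers, z is the direction in which the jaws open and shut, and the axes are right-handed (so a half turn about y gives the same grasp; the last joint's range is limited). The gripper opens to 85 mm and grips with 20 to 120 N. Pads are 22 mm wide; open, the fingers measure 114 mm over their backs; the gripper's body (76 mm by 85 mm) begins 54 mm behind the grasp point. The pads swing forward as they close: fully open they stand 13 mm farther back than shut.
Start: joints at [-1.196, 0.536, -0.004, 1.538, 0.003, 1.067, -0.071], TCP at [277.325, 587.861, 250.29] pointing down, gripper open.
Joint ranges: [-2.7, 2.7], [-0.37, 2.16], [-1.27, 1.26], [0.24, 2.4], [-1.31, 4.45], [0.19, 1.91], [-2.76, 2.76]. Speed limits (rad/s): [2.39, 2.39, 3.14, 3.14, 3.14, 3.14, 3.14].

### API

Orientations are given as a rotation vector (axis times angle).
In Python, from rig import r, eyes gives the robot as it stands.
- The arm moves only by the shell command python3 -m pendant 'ROWS'. ROWS is JSON, one flat list of numbers, 7 for each row, row after row: the shift along the world's x, y, z in m, then the turn, a rotation vector about the world's x, y, z in rad, then the closure, from -1 (fully open) to 1 (shut). In form: [tx, ty, tz, rx, ry, rz, jaw, tx, ty, tz, rx, ry, rz, jaw, ...]. A call has 1 to 8 rows; each row is the pose to reach, as a shift and turn from the pose commanded when the call began; what a row does not reach only later rows make up. A row lasts 1/8 s, in which the tool goes at most 62.5 mm and 10.7 degrees, less where a joint would pass 70% of its speed; a pose out of reach is approached as far as the arm can. A call with a gripper value outside its range is refused whole. The fingers move at their own pace and stop on an object; the grip force is fixed at half the most. Time passes only in rows, so rows that repeat a pose let the fingers close. It gives the time, the measured TCP pose, the force and the opening at its end, in the units of the state.
- r.read_state(): the state, without advancing time (a new reading comes with each control period).
- eyes.capture(name): name is "scene" or "top" or "wrist"; returns a dict with "img" (420x560x3 uint8, red, green, blue), "camera_matrix" (3x3 intrinsics, pixels), "k1" (the pictures are not rectified: a ray, as slopes to the right and down, at radius r is drawn at 1 + k1 r^2 times it, then the intrinsics apply), "rvec" (rotation vector, rad) and "tvec" (3), from world to camera coordinates, as OpenCV has them. Camera axes: x right, y down, z forward; pixel columns grow to the right and rows downward; lengths in mm; the calibration is good to about 2 mm. A picture is of the moment at which its call begins. There is no depth.
- r.hand_in(): hands the job in, once; it reports no verdict.
The state is a dict: "t": time; "joint_pos": joint angles; "qvel": joint speeds; "tau": joint torques, N m; "ee_pos": TCP position; "ee_rot": TCP orientation; "wrist_force": force on the tool from outside, world axes, zero at the start; "moment": the same for the moment, N m; "width": opening from 0.0 (shut) to 1.0 (fully open).
Only numpy, scipy, OpenCV 4.12 (cv2) and the standard library are available. Lean on these libraries where they do the work, as an engineer would, in place of code of your own. Each camera call takes 0.05 s, during which the arm holds its last target.

## Working session

There is one attempt and no reset: what is moved stays moved. The work goes in short steps, Python scripts to look and compute and a shell command to move; the robot and the scene stay as the last step left them, time stands still between calls to the robot, and variables do not carry over. Pictures are saved under pics/ and viewed, and the job is handed in when it is done.

```bash
ls; mkdir -p pics; python3 - <<'E'
from rig import r,eyes
import cv2
s=r.read_state(); print(s)
for n in ("scene","top","wrist"):
    d=eyes.capture(n); cv2.imwrite(f"pics/{n}0.png",d["img"][:,:,::-1]); print(n,d["camera_matrix"],d["k1"],d["rvec"],d["tvec"])
E
```

```text
pics
{'t': 0.0, 'joint_pos': array([-1.19618809,  0.53720389, -0.00445793,  1.5388684 ,  0.00259884,
        1.06727693, -0.07119012]), 'qvel': array([-0.00063917, -0.00021974,  0.00126283,  0.00032763,  0.00095498,
       -0.00060436, -0.00064571]), 'tau': array([ 1.39656681e-04, -5.83409214e+01,  1.04890253e+00, -2.59101069e+01,
        1.24287227e-02,  9.48293251e-03, -7.76856638e-06]), 'ee_pos': array([277.08533053, 587.32501796, 249.39026405]), 'ee_rot': array([-1.54475919,  0.34591921, -0.34549647]), 'wrist_force': array([-0.83899958, -0.22212435, -1.1413422 ]), 'moment': array([ 0.0608179 , -0.00027131, -0.05315863]), 'width': 1.0007928900416452}
scene [[406.35898547   0.         271.97539578]
 [  0.         406.35898547 207.72105674]
 [  0.           0.           1.        ]] 0.0252037374496072 [ 1.98230492  1.00190978 -0.55379411] [-204.36035256 -119.57054051 1299.33267987]
top [[536.97181994   0.         272.12674538]
 [  0.         536.97181994 213.51816075]
 [  0.           0.           1.        ]] -0.17163983788846277 [ 2.10061031 -2.16301782  0.19084934] [ -43.97617922  441.58340557 1588.48071565]
wrist [[325.7700186    0.         282.29270624]
 [  0.         325.7700186  212.3924504 ]
 [  0.           0.           1.        ]] -0.06319550569110975 [-2.45939304 -1.55801162 -0.20667433] [-649.31305959  -32.99650147  378.13837899]
```

View pics/scene0.png

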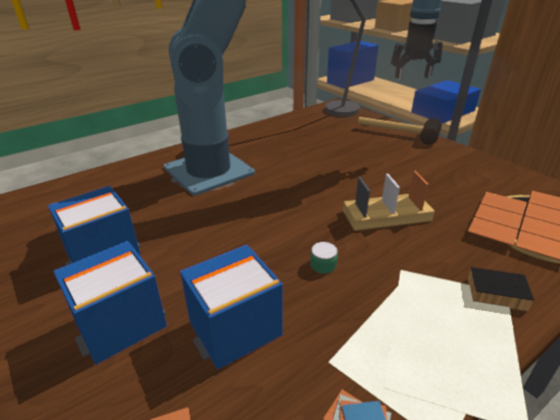

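View pics/top0.png

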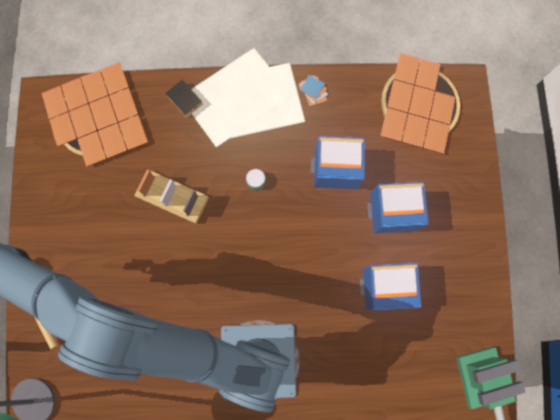

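View pics/wrist0.png

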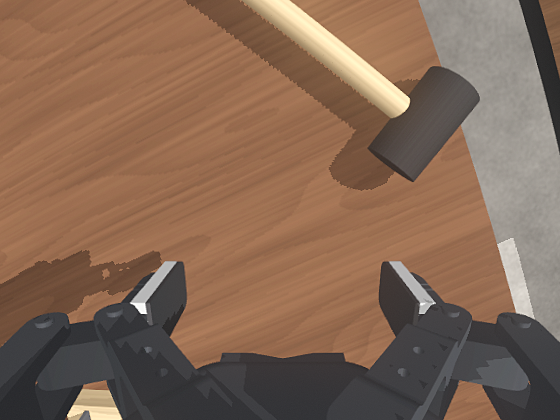

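```bash
cat > h.py <<'E'
import numpy as np,cv2
from rig import r,eyes
def cam(n):
    d=eyes.capture(n); d["dist"]=None; return d
def ray(d,uv):
    uv=np.atleast_2d(np.asarray(uv,float)); K=d["camera_matrix"]
    p=cv2.undistortPoints(uv.reshape(-1,1,2),K,np.array([d["k1"],0,0,0,0.])).reshape(-1,2)
    R=cv2.Rodrigues(np.asarray(d["rvec"]))[0]; t=np.asarray(d["tvec"]).ravel()
    D=np.c_[p,np.ones(len(p))]@R; C=-R.T@t
    return C,D
def onz(d,uv,z):
    C,D=ray(d,uv); return C+D*((z-C[2])/D[:,2])[:,None]
def proj(d,P):
    return cv2.projectPoints(np.asarray(P,float).reshape(-1,1,3),np.asarray(d["rvec"]),np.asarray(d["tvec"]),d["camera_matrix"],np.array([d["k1"],0,0,0,0.]))[0].reshape(-1,2)
def crop(d,x0,y0,x1,y1,s,name):
    cv2.imwrite("pics/"+name,cv2.resize(d["img"][y0:y1,x0:x1,::-1],None,fx=s,fy=s,interpolation=cv2.INTER_CUBIC))
E
python3 - <<'E'
from h import *
d=cam("top"); crop(d,120,120,220,230,6,"c_rack.png"); crop(d,300,120,440,225,5,"c_box.png")
s=cam("scene"); crop(s,330,160,450,240,6,"c_srack.png"); crop(s,40,170,300,365,3,"c_sbox.png")
E
```

```text
(no output)
```

View pics/c_rack.png

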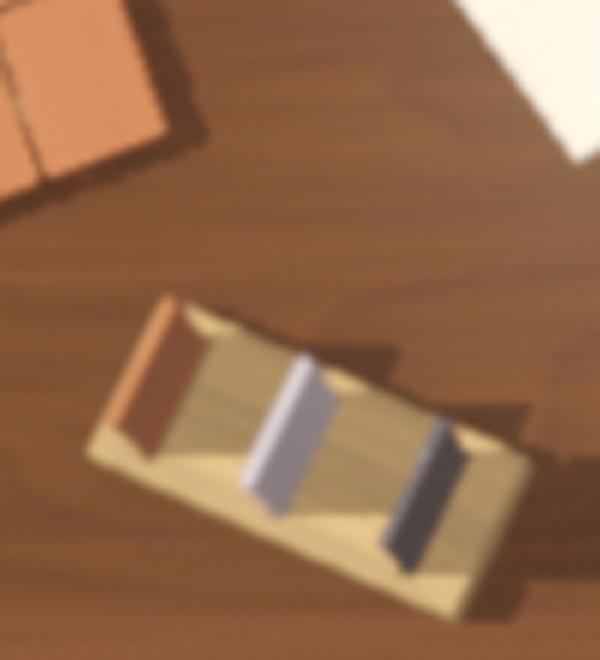

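View pics/c_box.png

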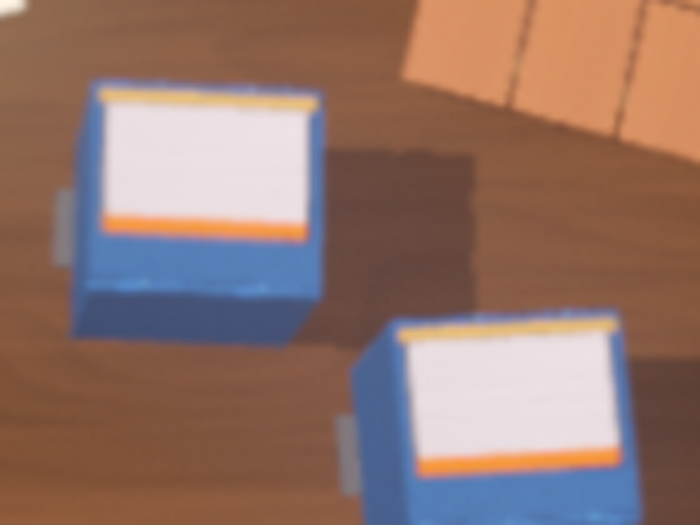

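View pics/c_srack.png

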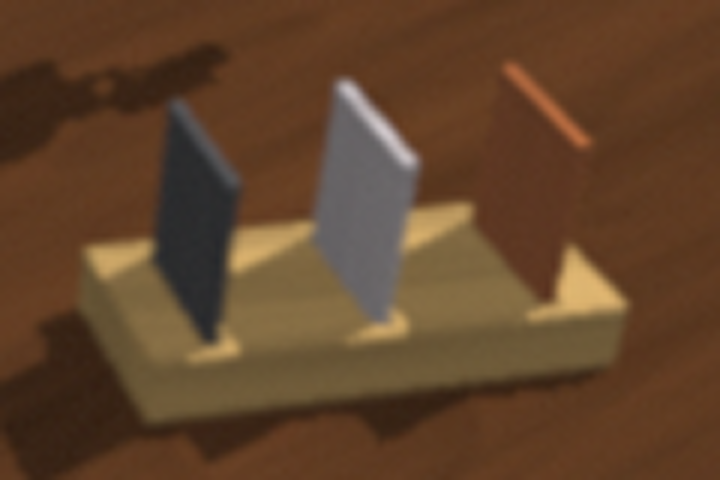

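View pics/c_sbox.png

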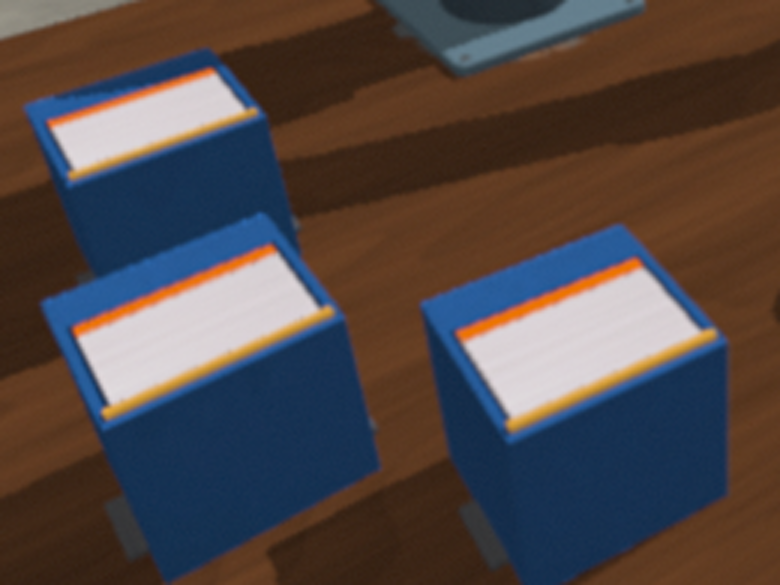

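```bash
python3 - <<'E'
from h import *
d=cam("top"); s=cam("scene")
def show(img,box,mask):
    x0,y0,x1,y1=box
    m=np.zeros(mask.shape,np.uint8); m[y0:y1,x0:x1]=mask[y0:y1,x0:x1]
    n,l,st,c=cv2.connectedComponentsWithStats(m); 
    if n<2: return None
    i=1+np.argmax(st[1:,4]); pts=np.argwhere(l==i)[:,::-1].astype(np.float32)
    return pts
def masks(img):
    h=cv2.cvtColor(img,cv2.COLOR_RGB2HSV).astype(int); H,S,V=h[...,0],h[...,1],h[...,2]
    return dict(orange=((H<15)&(S>170)&(V>180)).astype(np.uint8), white=((S<40)&(V>190)).astype(np.uint8), gold=((H>=14)&(H<28)&(S>90)&(V>170)).astype(np.uint8), cop=((H<14)&(S>90)&(V>150)).astype(np.uint8))
for n,im,B in (("top",d,(305,125,372,190)),("scene",s,(178,240,290,340))):
    M=masks(im["img"])
    for k in("orange","white","gold"):
        p=show(im["img"],B,M[k]); 
        if p is None: print(n,k,None); continue
        rr=cv2.minAreaRect(p); q=cv2.boxPoints(rr); w=onz(im,[rr[0]],133)
        print(n,k,len(p),"ctr",np.round(rr[0],1),np.round(w[0],1)); print(np.round(onz(im,q,133)[:,:2],1).tolist())
for n,im,B in (("top",d,(135,160,156,195)),("scene",s,(405,165,435,190))):
    p=show(im["img"],B,masks(im["img"])["cop"])
    print(n,len(p)); rr=cv2.minAreaRect(p); q=cv2.boxPoints(rr); print(np.round(q,1).tolist()); print(np.round(onz(im,[rr[0],p.mean(0)],108),1).tolist(),np.round(onz(im,q,108)[:,:2],1).tolist())
E
```

```text
top orange 18 ctr [330.  164.8] [ 562.5 -228.7  133. ]
[[563.8, -205.3], [566.8, -205.7], [561.2, -252.1], [558.3, -251.7]]
top white 867 ctr [340.5 151.8] [ 601.  -261.7  133. ]
[[572.8, -200.0], [638.4, -206.3], [629.6, -324.3], [563.9, -316.8]]
top gold 62 ctr [341.5 139.5] [ 638.5 -266.8  133. ]
[[641.2, -206.1], [645.6, -206.6], [635.9, -327.7], [631.5, -327.2]]
scene orange 122 ctr [222.7 269.3] [ 561.9 -258.5  133. ]
[[554.1, -314.1], [562.5, -196.6], [570.2, -199.2], [561.3, -315.6]]
scene white 1841 ctr [233.8 282.5] [ 602.  -259.9  133. ]
[[565.7, -314.5], [570.9, -182.5], [638.4, -205.0], [628.5, -326.1]]
scene gold 225 ctr [243.2 295.9] [ 637.6 -263.6  133. ]
[[630.3, -323.7], [638.5, -196.5], [645.5, -198.8], [636.7, -324.8]]
top 78
[[135.39999389648438, 188.6999969482422], [146.6999969482422, 168.3000030517578], [150.39999389648438, 170.3000030517578], [139.10000610351562, 190.6999969482422]]
[[541.4, 323.4, 108.0], [542.2, 322.3, 108.0]] [[514.2, 345.5], [575.3, 312.4], [568.7, 301.2], [507.7, 334.3]]
scene 25
[[414.5, 171.5], [415.0, 171.0], [427.0, 183.0], [426.5, 183.5]]
[[543.3, 323.5, 108.0], [543.3, 323.6, 108.0]] [[515.0, 335.4], [514.1, 338.5], [570.3, 312.2], [571.1, 309.3]]
```

```bash
python3 - <<'E'
from h import *
B=np.array([595,-261.3]);th=np.radians(-4.3)
c,s_=np.cos(th),np.sin(th);R=np.array([[c,-s_],[s_,c]])
def W(x,y,z): return [*(B+R@[x,y]),z]
d=cam("top"); s=cam("scene")
L=[]
rim=[W(*p,133) for p in((-71,-68),(55,-68),(55,68),(-71,68))]
fl=[W(*p,133) for p in((-36,-59),(44,-59),(44,59),(-36,59))]
# plate
P=np.array([542.8,323.2]);tp=np.radians(-27)
c,s_=np.cos(tp),np.sin(tp);Q=np.array([[c,-s_],[s_,c]])
pl=[[*(P+Q@p),108] for p in((-35,-3),(35,-3),(35,3),(-35,3))]
rk=[[*(P+Q@p),30] for p in((-45,30),(45,30),(45,-180),(-45,-180))]
for n,im,cr,sc in(("top",d,(300,120,380,200),7),("scene",s,(175,235,295,365),4.5),("top",d,(125,160,215,230),7),("scene",s,(340,160,440,235),7)):
    x0,y0,x1,y1=cr; sc2=sc
    g=cv2.resize(im["img"][y0:y1,x0:x1,::-1],None,fx=sc,fy=sc,interpolation=cv2.INTER_CUBIC)
    for poly,col in((rim,(0,255,0)),(fl,(0,0,255)),(pl,(0,255,255)),(rk,(255,0,255))):
        q=(proj(im,poly)-[x0,y0]+.5)*sc
        cv2.polylines(g,[np.int32(q)],True,col,1)
    L.append(g)
for i,g in enumerate(L): cv2.imwrite(f"pics/ov{i}.png",g)
E
```

```text
(no output)
```

View pics/ov0.png

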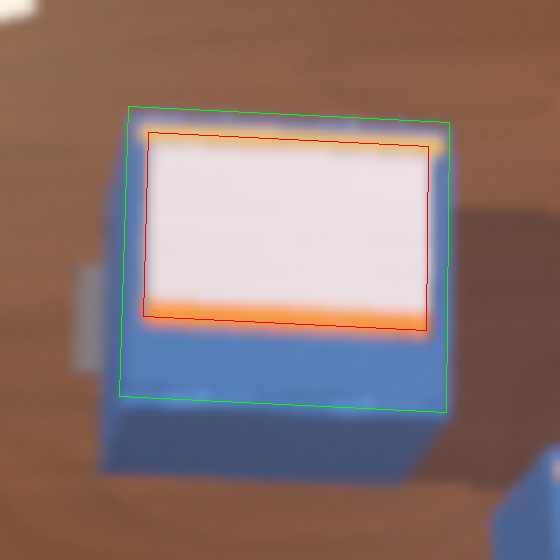

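View pics/ov1.png

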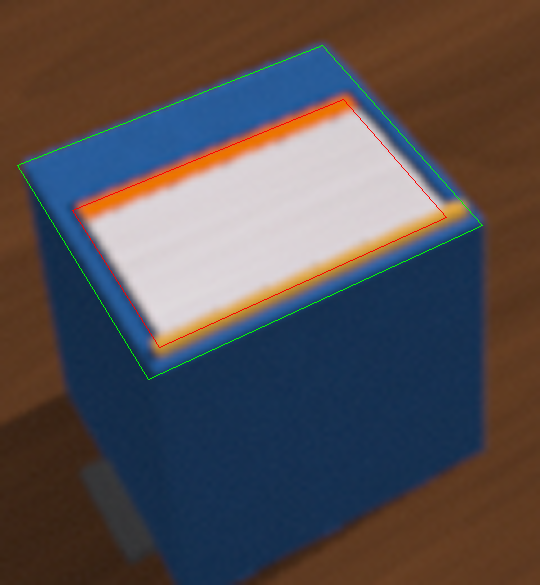

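View pics/ov2.png

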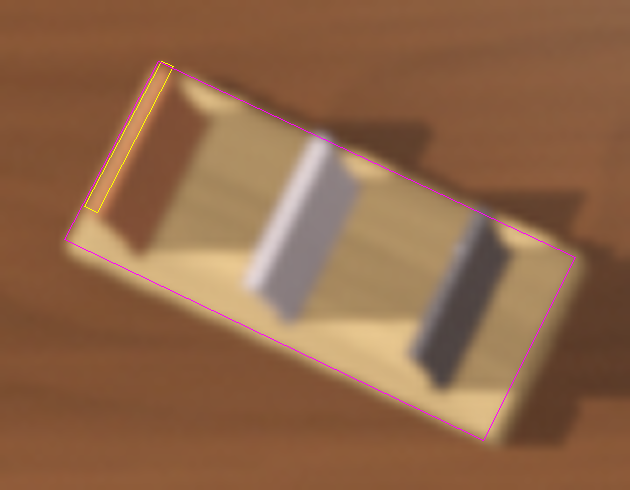

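View pics/ov3.png

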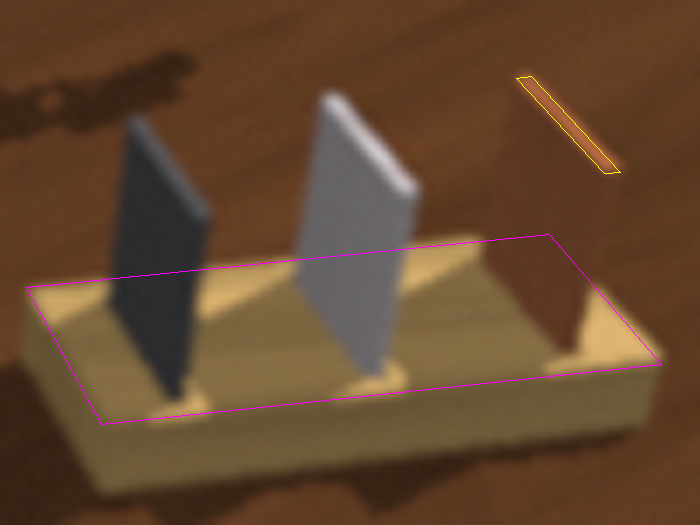

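```bash
python3 - <<'E'
from h import *
s=r.read_state(); R=cv2.Rodrigues(s["ee_rot"])[0]; print(R.round(3)); z=R[:,2]; print("jaw yaw deg",np.degrees(np.arctan2(z[1],z[0])), s["t"], s["ee_pos"])
d=cam("wrist"); Rc=cv2.Rodrigues(d["rvec"])[0]; C=-Rc.T@d["tvec"]; print("cam pos",C,"in tool",R.T@(C-s["ee_pos"]),"fwd",Rc[2])
E
```

```text
[[ 0.904 -0.     0.427]
 [-0.427 -0.     0.904]
 [ 0.    -1.    -0.   ]]
jaw yaw deg 64.7448114220658 0.45 [277.33447459 587.80985395 250.20462565]
cam pos [217.1574846  615.94235246 374.27782398] in tool [ -66.42052175 -124.07706865   -0.2479189 ] fwd [ 0.23637978 -0.1103454  -0.96537479]
```

```bash
python3 -m pendant '[0.03,-0.03,0,0,0,-0.01,-1, 0.08,-0.08,0,0,0,-0.02,-1, 0.13,-0.135,0,0,0,-0.02,-1, 0.17,-0.18,0,0,0,-0.02,-1, 0.2,-0.22,0,0,0,-0.02,-1, 0.218,-0.243,0,0,0,-0.02,-1, 0.218,-0.243,0,0,0,-0.02,-1, 0.218,-0.243,0,0,0,-0.02,-1]'; python3 - <<'E'
from h import *
d=cam("wrist"); cv2.imwrite("pics/w1.png",d["img"][:,:,::-1]); np.savez("w1.npz",**{k:v for k,v in d.items() if v is not None})
E
```

```text
t: 1.5
ee_pos: [494.7, 345.8, 250.3]
ee_rot: [-1.54, 0.361, -0.36]
wrist_force: [-0.3, 0.5, 0.3]
width: 0.999
```

View pics/w1.png

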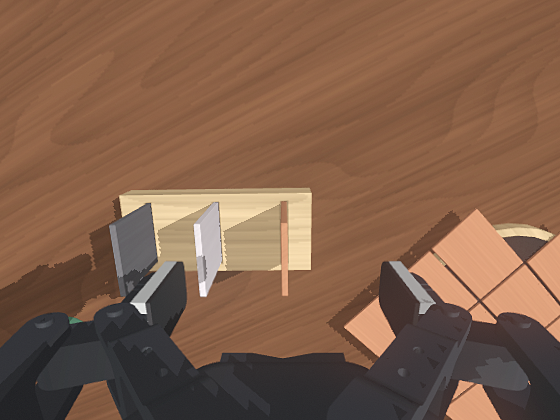

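```bash
python3 - <<'E'
from h import *
d=dict(np.load("w1.npz")); d["k1"]=float(d["k1"])
h=cv2.cvtColor(d["img"],cv2.COLOR_RGB2HSV).astype(int)
m=((h[...,0]<15)&(h[...,1]>90)&(h[...,2]>160)).astype(np.uint8); m[:, :270]=0; m[:,300:]=0; m[:190]=0; m[310:]=0
n,l,st,c=cv2.connectedComponentsWithStats(m); i=1+np.argmax(st[1:,4]); p=np.argwhere(l==i)[:,::-1].astype(np.float32)
print(st[i])
for row in range(202,296,10):
    a=p[p[:,1]==row][:,0]; print(row,a.min(),a.max(),end=' | ')
rows=np.arange(205,294); mid=np.array([[(p[p[:,1]==q][:,0].min()+p[p[:,1]==q][:,0].max())/2,q] for q in rows])
w=onz(d,mid,108)[:,:2]; v=cv2.fitLine(w.astype(np.float32),cv2.DIST_L2,0,.01,.01).ravel(); print("\nyaw",np.degrees(np.arctan2(v[1],v[0])))
e=onz(d,[[mid[0,0],200.5],[mid[-1,0],296.5]],108); print(e.round(1),np.linalg.norm(e[0]-e[1]),e.mean(0))
# rack edge top
g=cv2.resize(d["img"][180:310,100:330,::-1],None,fx=3.4,fy=3.4,interpolation=cv2.INTER_CUBIC); cv2.imwrite("pics/w1c.png",g)
for q in ([312,193],[122,196],[310,270],[150,270]): print(q,onz(d,[q],30).round(1))
E
```

```text
[281 201   7  95 590]
202 282.0 286.0 | 212 282.0 286.0 | 222 282.0 287.0 | 232 281.0 287.0 | 242 281.0 287.0 | 252 281.0 287.0 | 262 281.0 287.0 | 272 281.0 287.0 | 282 282.0 287.0 | 292 282.0 287.0 | 
yaw -25.942854
[[491.  349.4 108. ]
 [571.9 309.9 108. ]] 89.98766884116633 [531.47735646 329.6175243  108.        ]
[312, 193] [[513.4 372.6  30. ]]
[122, 196] [[423.7 185.1  30. ]]
[310, 270] [[594.4 332.3  30. ]]
[150, 270] [[512.2 165.5  30. ]]
```

View pics/w1c.png

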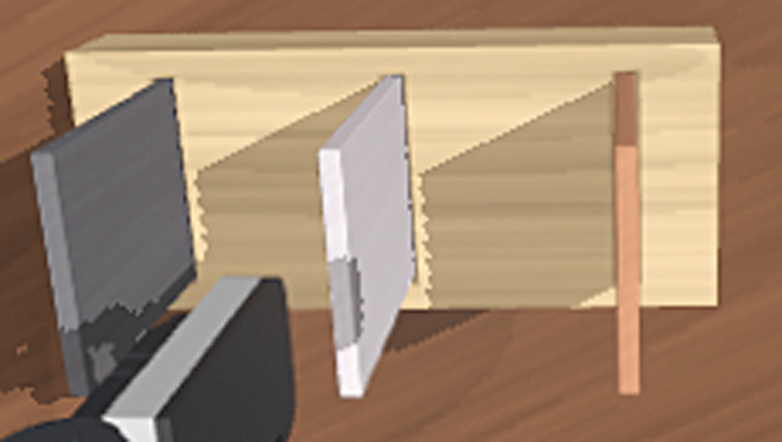

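```bash
python3 - <<'E'
from h import *
d=dict(np.load("w1.npz")); d["k1"]=float(d["k1"])
img=d["img"].astype(int); print([(q,img[q,284].tolist()) for q in range(218,228)],[(q,img[q,284].tolist()) for q in range(292,300)])
e=onz(d,[[284.1,222.5],[284.6,296]],108); print(e.round(1),np.linalg.norm(e[0]-e[1]),e.mean(0), np.degrees(np.arctan2(*(e[1]-e[0])[1::-1])))
S=r.read_state(); print(S["ee_pos"],S["joint_pos"])
R=cv2.Rodrigues(S["ee_rot"])[0];z=R[:,2];print(np.degrees(np.arctan2(z[1],z[0])))
E
```

```text
[(218, [169, 118, 90]), (219, [168, 117, 88]), (220, [168, 117, 88]), (221, [163, 115, 86]), (222, [167, 117, 88]), (223, [221, 162, 124]), (224, [229, 170, 131]), (225, [228, 168, 130]), (226, [230, 171, 132]), (227, [231, 172, 133])] [(292, [229, 169, 130]), (293, [230, 169, 131]), (294, [232, 170, 132]), (295, [210, 150, 114]), (296, [146, 102, 74]), (297, [142, 99, 72]), (298, [146, 101, 74]), (299, [144, 101, 73])]
[[508.4 340.9 108. ]
 [571.5 310.2 108. ]] 70.20262831993723 [539.92429976 325.53869556 108.        ] -25.930633667157604
[494.34252317 346.29878206 250.28320314] [-0.73341338  0.45628742  0.06550786  1.6707311  -0.03509569  1.01562631
  0.4559733 ]
63.71647259474248
```

```bash
python3 -m pendant '[0.015,-0.006,0,0,0,0.003,-0.7, 0.03,-0.013,0,0,0,0.006,-0.3, 0.045,-0.0196,0,0,0,0.006,-0.3, 0.045,-0.0196,-0.02,0,0,0.006,-0.3, 0.045,-0.0196,-0.05,0,0,0.006,-0.3, 0.045,-0.0196,-0.08,0,0,0.006,-0.3, 0.045,-0.0196,-0.08,0,0,0.006,-0.3, 0.045,-0.0196,-0.08,0,0,0.006,-0.3]'; python3 - <<'E'
from h import *
d=cam("wrist"); cv2.imwrite("pics/w2.png",d["img"][:,:,::-1]); np.savez("w2.npz",**{k:v for k,v in d.items() if v is not None})
P=[]
for i in range(6): cam("top"); P.append(r.read_state()["ee_pos"])
print(np.array(P).round(1))
E
```

```text
t: 2.55
ee_pos: [541.4, 325.3, 171.4]
ee_rot: [-1.54, 0.356, -0.358]
wrist_force: [-0.2, -0.2, 0.4]
width: 0.656
[[541.5 325.6 171.9]
 [541.3 325.7 171.8]
 [541.1 325.6 171.6]
 [540.9 325.6 171.4]
 [540.7 325.5 171.1]
 [540.6 325.4 170.9]]
```

View pics/w2.png

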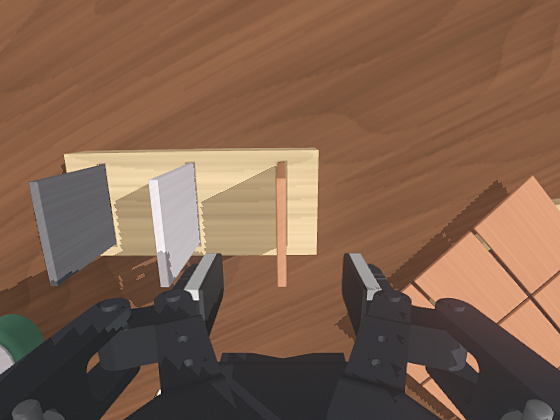

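```bash
python3 -m pendant '[0,0,-0.025,0,0,0,-0.3, 0,0,-0.05,0,0,0,-0.3, 0,0,-0.07,0,0,0,-0.3, 0,0,-0.078,0,0,0,-0.3, 0,0,-0.078,0,0,0,-0.3]'; python3 -m pendant '[0,0,0,0,0,0,0.2, 0,0,0,0,0,0,0.6, 0,0,0,0,0,0,1, 0,0,0,0,0,0,1, 0,0,0,0,0,0,1, 0,0,0,0,0,0,1]'; python3 - <<'E'
from h import *
d=cam("wrist"); cv2.imwrite("pics/w3.png",d["img"][:,:,::-1])
E
```

```text
t: 3.52
ee_pos: [540.3, 325.2, 92.1]
ee_rot: [-1.542, 0.357, -0.356]
wrist_force: [0.4, 0.1, 0.4]
width: 0.655
t: 4.28
ee_pos: [540.7, 325.5, 93.0]
ee_rot: [-1.541, 0.356, -0.357]
wrist_force: [-0.3, -0.6, 5.8]
width: 0.056
```

View pics/w3.png

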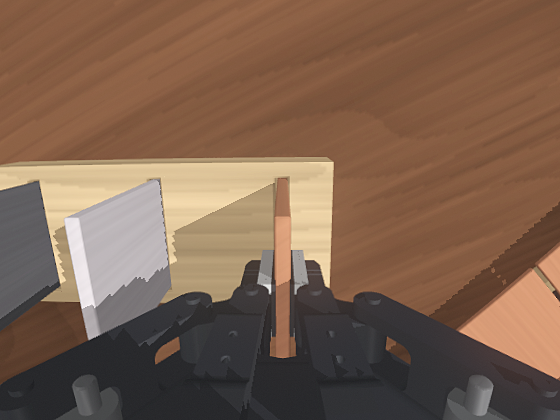

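```bash
python3 -m pendant '[0,0,0.01,0,0,0,1, 0,0,0.025,0,0,0,1, 0,0,0.05,0,0,0,1, 0,0,0.075,0,0,0,1, 0,0,0.1,0,0,0,1, 0,0,0.13,0,0,0,1, 0,0,0.16,0,0,0,1, 0,0,0.16,0,0,0,1]';  python3 - <<'E'
from h import *
d=cam("wrist"); cv2.imwrite("pics/w4.png",d["img"][:,:,::-1]); np.savez("w4.npz",**{k:v for k,v in d.items() if v is not None})
d=cam("scene");crop(d,300,60,480,240,3.3,"s4.png")
print(r.read_state()["ee_pos"],r.read_state()["joint_pos"])
E
```

```text
t: 5.32
ee_pos: [541.6, 325.9, 255.2]
ee_rot: [-1.537, 0.354, -0.359]
wrist_force: [-0.1, 0.8, -4.3]
width: 0.058
[539.76479582 324.94099028 251.65109364] [-0.66872305  0.50093782  0.07817626  1.59644396 -0.04332548  1.04690008
  0.53768256]
```

View pics/w4.png

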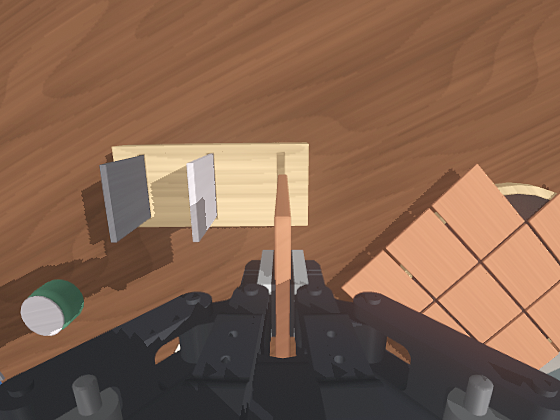

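View pics/s4.png

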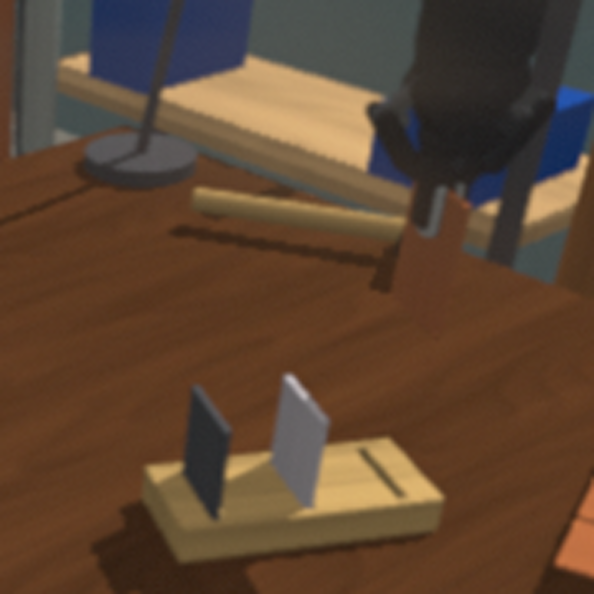

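```bash
python3 -m pendant '[0.003,-0.015,0,0,0,-0.05,1, 0.006,-0.04,0,0,0,-0.12,1, 0.01,-0.075,0,0,0,-0.2,1, 0.014,-0.11,0,0,0,-0.28,1, 0.018,-0.145,0,0,0,-0.36,1, 0.022,-0.18,0,0,0,-0.44,1, 0.025,-0.215,0,0,0,-0.52,1, 0.027,-0.25,0,0,0,-0.6,1]';python3 -m pendant '[0.004,-0.035,0,0,0,-0.08,1, 0.008,-0.07,0,0,0,-0.16,1, 0.012,-0.11,0,0,0,-0.25,1, 0.016,-0.15,0,0,0,-0.35,1, 0.02,-0.19,0,0,0,-0.45,1, 0.024,-0.225,0,0,0,-0.55,1, 0.027,-0.245,0,0,0,-0.592,1, 0.027,-0.245,0,0,0,-0.592,1]';python3 -m pendant '[0,0,0,0,0,0,1, 0,0,0,0,0,0,1, 0,0,0,0,0,0,1]';   python3 - <<'E'
from h import *
s=r.read_state(); R=cv2.Rodrigues(s["ee_rot"])[0]; print(R.round(3),np.degrees(np.arctan2(R[1,2],R[0,2])),s["joint_pos"].round(2))
d=cam("wrist"); cv2.imwrite("pics/w5.png",d["img"][:,:,::-1]); np.savez("w5.npz",**{k:v for k,v in d.items() if v is not None})
E
```

```text
t: 6.42
ee_pos: [567.5, 72.7, 252.4]
ee_rot: [-1.408, 0.825, -0.826]
wrist_force: [0.5, 0.8, -3.6]
width: 0.061
t: 7.42
ee_pos: [593.9, -171.6, 252.3]
ee_rot: [-1.171, 1.267, -1.267]
wrist_force: [0.2, 0.2, -4.1]
width: 0.059
t: 7.8
ee_pos: [594.5, -168.6, 252.3]
ee_rot: [-1.173, 1.264, -1.263]
wrist_force: [0.2, 0.5, -3.8]
width: 0.058
[[-0.074  0.     0.997]
 [-0.997  0.001 -0.074]
 [-0.001 -1.     0.   ]] -4.250913305122768 [-0.12  0.51  0.45  1.65 -0.25  1.04  0.34]
```

View pics/w5.png

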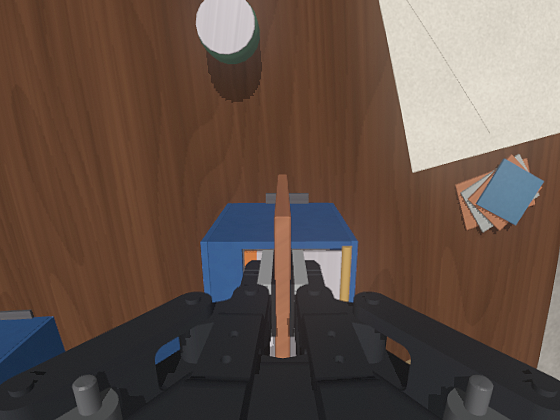

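```bash
python3 - <<'E'
from h import *
d=dict(np.load("w5.npz")); d["k1"]=float(d["k1"])
crop(d,190,190,370,320,4.4,"w5c.png")
e=onz(d,[[202.5,241],[357,241]],133); print(e.round(1),np.linalg.norm(e[0]-e[1]),np.degrees(np.arctan2(*(e[1]-e[0])[1::-1])))
P=np.array([r.read_state()["ee_pos"]]);print(P)
E
```

```text
[[ 529.  -186.8  133. ]
 [ 651.5 -196.   133. ]] 122.91748833165079 -4.295197940253652
[[ 594.40405248 -168.8981902   252.31341467]]
```

View pics/w5c.png

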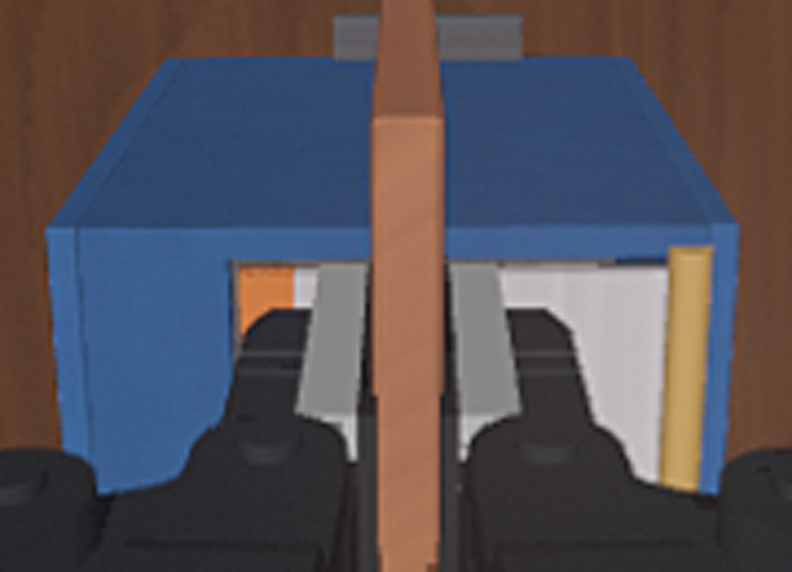

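```bash
python3 -m pendant '[0,-0.02,0,0,0,0,1, 0,-0.05,0,0,0,0,1, -0.001,-0.075,0,0,0,0,1, -0.001,-0.09,0,0,0,0,1, -0.001,-0.09,-0.01,0,0,0,1, -0.001,-0.09,-0.02,0,0,0,1, -0.001,-0.09,-0.02,0,0,0,1, -0.001,-0.09,-0.02,0,0,0,1]';   python3 - <<'E'
from h import *
s=cam("scene"); crop(s,140,130,340,340,2.8,"s6.png")
t=cam("top"); crop(t,290,100,400,210,5,"t6.png")
d=cam("wrist"); cv2.imwrite("pics/w6.png",d["img"][:,:,::-1])
print(r.read_state()["ee_pos"],r.read_state()["wrist_force"])
E
```

```text
t: 8.85
ee_pos: [593.6, -258.9, 232.2]
ee_rot: [-1.173, 1.264, -1.264]
wrist_force: [-1.1, 0.2, -2.9]
width: 0.059
[ 593.61757797 -259.56201152  232.70010679] [ 0.25873499  0.7651593  -3.06202502]
```

View pics/s6.png

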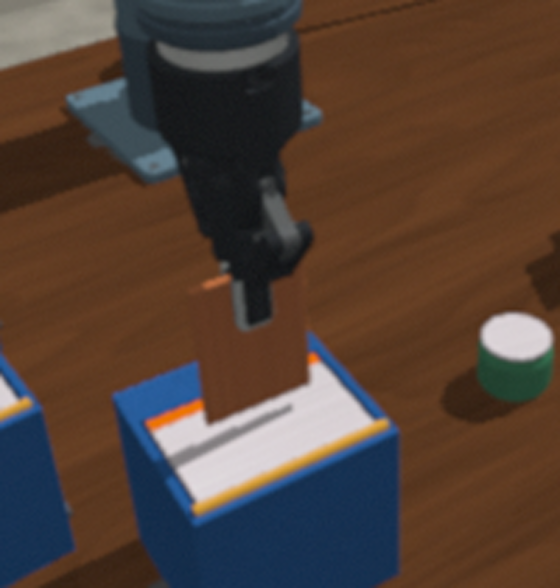

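View pics/t6.png

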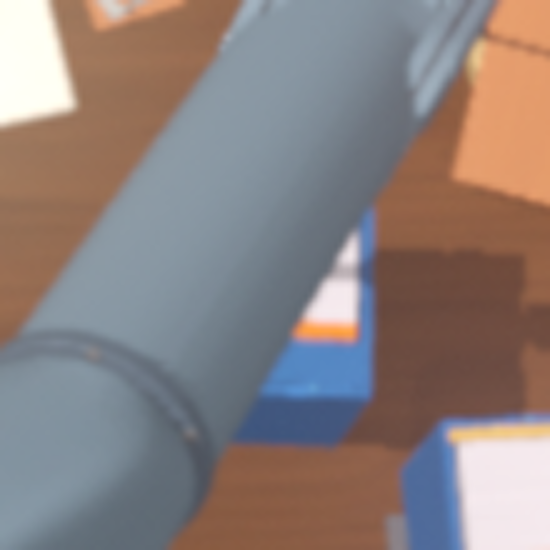

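View pics/w6.png

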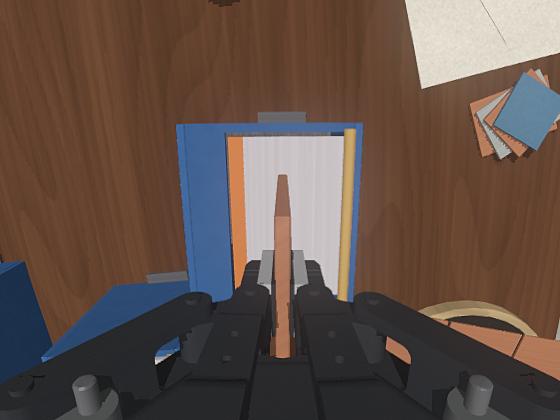

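```bash
python3 -m pendant '[0,0,-0.01,0,0,0,1, 0,0,-0.02,0,0,0,1, 0,0,-0.03,0,0,0,1, 0,0,-0.04,0,0,0,1, 0,0,-0.05,0,0,0,1, 0,0,-0.06,0,0,0,1, 0,0,-0.07,0,0,0,1, 0,0,-0.07,0,0,0,1]';   python3 - <<'E'
from h import *
s=cam("scene"); crop(s,140,130,340,340,2.8,"s7.png")
d=cam("wrist"); cv2.imwrite("pics/w7.png",d["img"][:,:,::-1])
E
```

```text
t: 10.0
ee_pos: [591.9, -259.4, 160.8]
ee_rot: [-1.174, 1.268, -1.263]
wrist_force: [-3.2, 0.1, -3.1]
width: 0.061
```

View pics/s7.png

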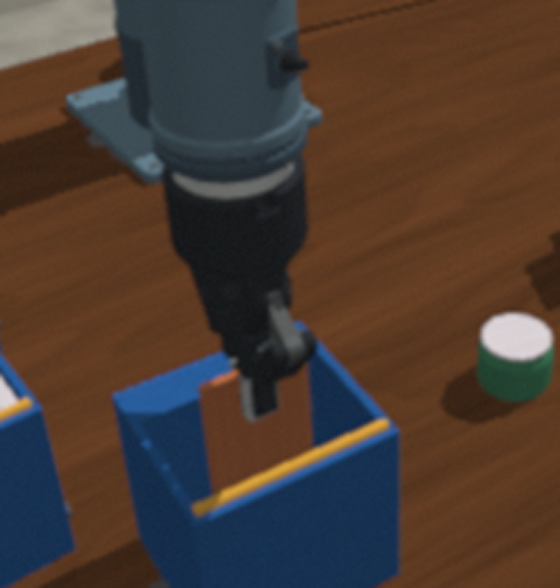

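View pics/w7.png

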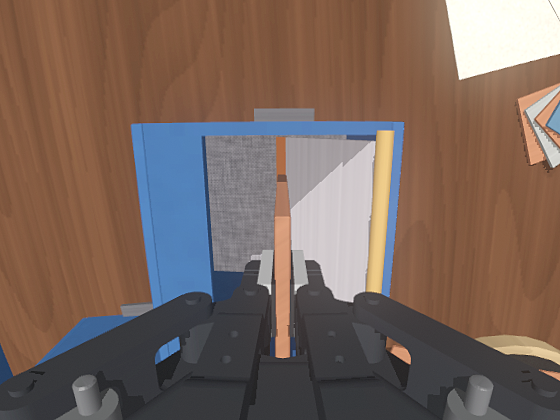

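```bash
python3 -m pendant '[0,0,-0.01,0,0,0,1, 0,0,-0.02,0,0,0,1, 0,0,-0.03,0,0,0,1, 0,0,-0.04,0,0,0,1, 0,0,-0.05,0,0,0,1, 0,0,-0.052,0,0,0,1, 0,0,-0.052,0,0,0,1, 0,0,-0.052,0,0,0,1]';   python3 - <<'E'
from h import *
s=cam("scene"); crop(s,140,130,340,340,2.8,"s8.png")
d=cam("wrist"); cv2.imwrite("pics/w8.png",d["img"][:,:,::-1])
E
python3 -m pendant '[0,0,-0.002,0,0,0,1, 0,0,-0.004,0,0,0,1]'
```

```text
t: 11.1
ee_pos: [592.6, -259.4, 110.0]
ee_rot: [-1.173, 1.266, -1.264]
wrist_force: [-3.4, 1.2, -5.2]
width: 0.06
t: 11.45
ee_pos: [594.3, -260.1, 106.9]
ee_rot: [-1.171, 1.263, -1.267]
wrist_force: [-2.0, 0.8, -2.2]
width: 0.058
```

View pics/w8.png

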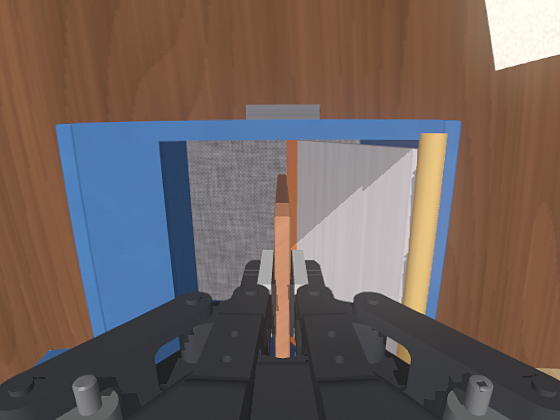

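View pics/s8.png

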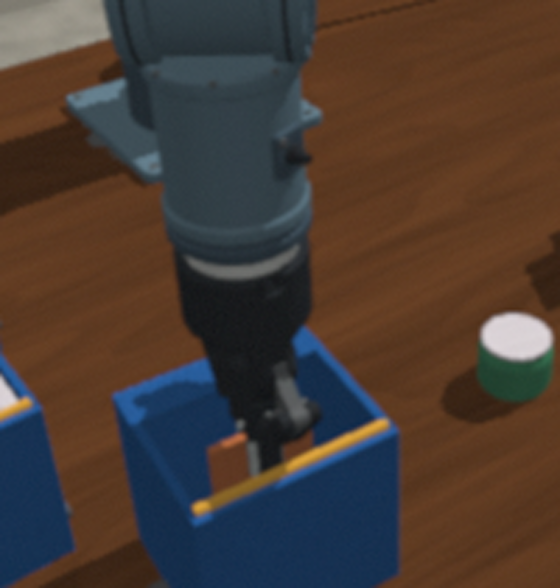

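```bash
python3 -m pendant '[0,0,-0.001,0,0,0,1, 0,0,-0.002,0,0,0,1]';python3 -m pendant '[0,0,-0.0008,0,0,0,1, 0,0,-0.0015,0,0,0,1]';python3 -m pendant '[0,0,-0.0008,0,0,0,1, 0,0,-0.0015,0,0,0,1]'
```

```text
t: 11.7
ee_pos: [593.6, -260.0, 104.4]
ee_rot: [-1.172, 1.264, -1.266]
wrist_force: [-2.4, -0.4, -2.7]
width: 0.065
t: 11.95
ee_pos: [593.5, -259.9, 103.2]
ee_rot: [-1.172, 1.265, -1.265]
wrist_force: [-3.5, 0.2, 4.5]
width: 0.06
t: 12.2
ee_pos: [593.7, -260.0, 103.1]
ee_rot: [-1.171, 1.264, -1.265]
wrist_force: [-6.6, 2.4, 15.8]
width: 0.067
```

```bash
python3 -m pendant '[0,0,0.001,0,0,0,1, 0,0,0.001,0,0,0,1]'; python3 -m pendant '[0,0,0,0,0,0,0.85, 0,0,0,0,0,0,0.7, 0,0,0,0,0,0,0.56, 0,0,0,0,0,0,0.56, 0,0,0,0,0,0,0.56, 0,0,0,0,0,0,0.56]';   python3 - <<'E'
from h import *
d=cam("wrist"); cv2.imwrite("pics/w9.png",d["img"][:,:,::-1])
E
```

```text
t: 12.45
ee_pos: [593.5, -259.9, 103.2]
ee_rot: [-1.172, 1.265, -1.265]
wrist_force: [-4.4, 1.9, 7.3]
width: 0.058
t: 13.2
ee_pos: [596.2, -260.2, 104.0]
ee_rot: [-1.17, 1.259, -1.268]
wrist_force: [3.6, -1.3, 6.8]
width: 0.22
```

View pics/w9.png

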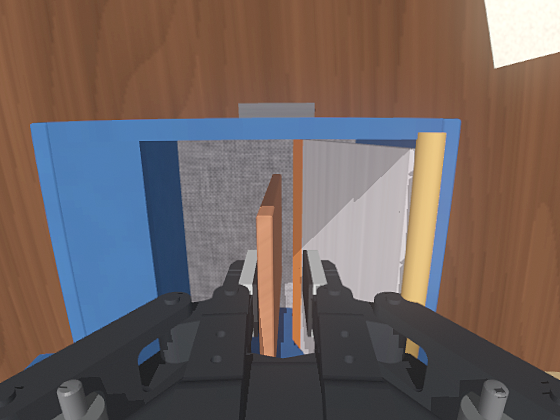

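```bash
python3 -m pendant '[0,0,0,0,0,0,0.56, 0,0,0,0,0,0,0.56]'; python3 -m pendant '[0,0,0.005,0,0,0,0.56, 0,0,0.01,0,0,0,0.56, 0,0,0.015,0,0,0,0.56, 0,0,0.02,0,0,0,0.56]';   python3 - <<'E'
from h import *
d=cam("wrist"); cv2.imwrite("pics/w10.png",d["img"][:,:,::-1])
E
```

```text
t: 13.5
ee_pos: [596.3, -260.2, 104.0]
ee_rot: [-1.17, 1.259, -1.268]
wrist_force: [2.0, -0.3, 7.1]
width: 0.218
t: 14.0
ee_pos: [593.1, -259.6, 122.5]
ee_rot: [-1.172, 1.265, -1.265]
wrist_force: [-2.3, 0.1, -1.8]
width: 0.222
```

View pics/w10.png

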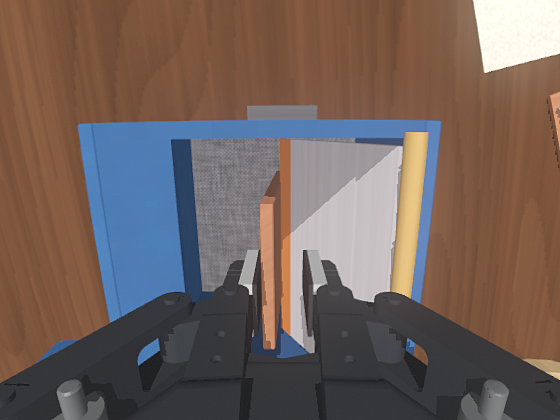

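```bash
python3 -m pendant '[0,0,0.005,0,0,0,0.56, 0,0,0.01,0,0,0,0.56, 0,0,0.015,0,0,0,0.56, 0,0,0.02,0,0,0,0.56]';   python3 - <<'E'
from h import *
d=cam("wrist"); cv2.imwrite("pics/w11.png",d["img"][:,:,::-1])
E
```

```text
t: 14.55
ee_pos: [594.0, -260.0, 143.3]
ee_rot: [-1.172, 1.264, -1.266]
wrist_force: [-3.3, 1.1, 2.4]
width: 0.221
```

View pics/w11.png

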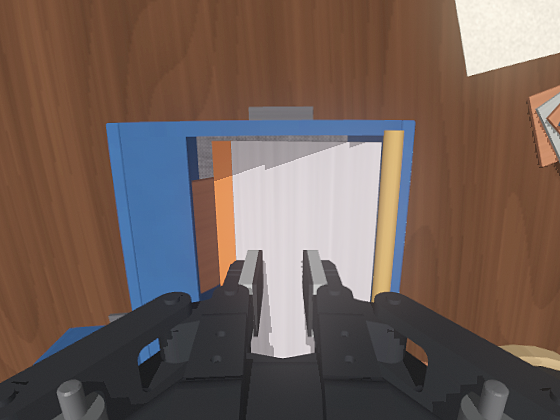

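```bash
python3 -m pendant '[0,0,0.01,0,0,0,0.56, 0,0,0.02,0,0,0,0.56, 0,0,0.03,0,0,0,0.56, 0,0,0.06,0,0,0,0.56, 0,0,0.1,0,0,0,0.56, 0,0.02,0.13,0,0,0,0.56, 0,0.06,0.13,0,0,0,0.56, 0,0.1,0.13,0,0,0,0.56]'; python3 -m pendant '[-0.02,0.04,0,0,0,0,0.56, -0.05,0.09,0,0,0,0,0.56, -0.08,0.14,0,0,0,0,0.56, -0.1,0.17,0,0,0,0,0.56, -0.1,0.17,0,0,0,0,0.56, -0.1,0.17,0,0,0,0,0.56]';  python3 - <<'E'
from h import *
d=cam("wrist"); cv2.imwrite("pics/w12.png",d["img"][:,:,::-1])
s=cam("scene"); cv2.imwrite("pics/s12.png",s["img"][:,:,::-1]); crop(s,140,230,340,370,3.5,"s12c.png")
t=cam("top"); cv2.imwrite("pics/t12.png",t["img"][:,:,::-1])
E
```

```text
t: 15.6
ee_pos: [593.6, -158.8, 273.3]
ee_rot: [-1.171, 1.264, -1.266]
wrist_force: [1.2, 0.2, -0.4]
width: 0.225
t: 16.35
ee_pos: [493.9, 9.6, 272.8]
ee_rot: [-1.171, 1.264, -1.266]
wrist_force: [-1.0, -1.3, -0.6]
width: 0.219
```

View pics/s12.png

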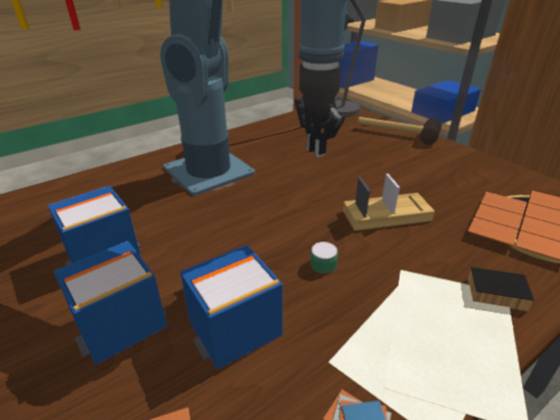

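View pics/s12c.png

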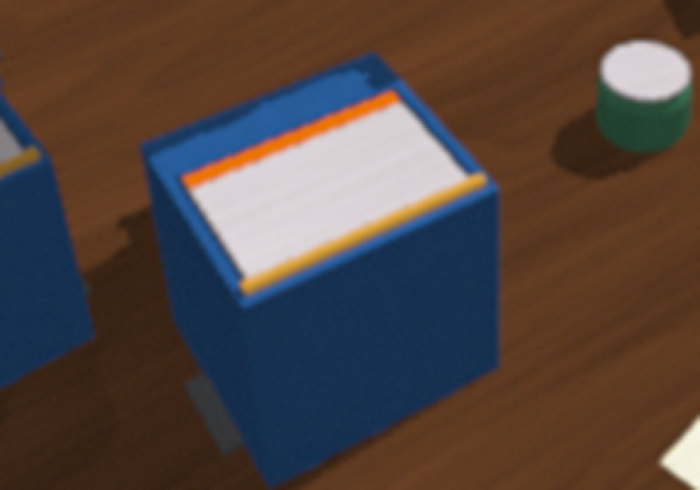

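View pics/t12.png

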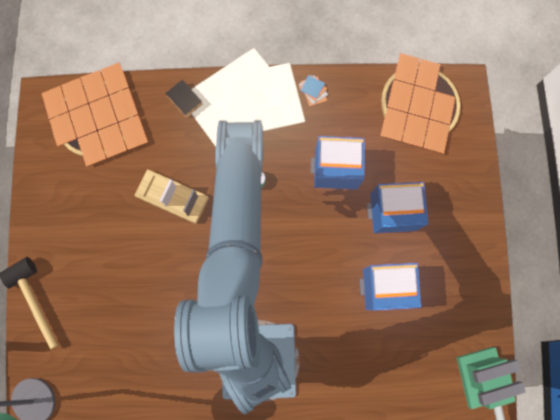

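```bash
python3 - <<'E'
from h import *
a=cv2.imread("pics/scene0.png")[:,:,::-1]; b=cam("scene")["img"]
def oc(i,box):
    h=cv2.cvtColor(np.ascontiguousarray(i),cv2.COLOR_RGB2HSV).astype(int); m=((h[...,0]<15)&(h[...,1]>170)&(h[...,2]>180)); x0,y0,x1,y1=box; q=np.zeros_like(m); q[y0:y1,x0:x1]=m[y0:y1,x0:x1]; p=np.argwhere(q)[:,::-1]; return len(p),p.mean(0).round(2)
for i in(a,b): print(oc(i,(178,240,290,340)))
for nm,bx in (("tin",(305,238,345,278)),("plates",(350,168,405,222))):
    x0,y0,x1,y1=bx; print(nm,np.abs(a[y0:y1,x0:x1].astype(int)-b[y0:y1,x0:x1]).mean())
print(r.read_state()["joint_pos"].round(2)); r.hand_in()
E
```

```text
(129, array([222.47, 269.25]))
(125, array([222.42, 269.26]))
tin 0.8416666666666667
plates 4.38327721661055
[-0.48  0.25  0.44  1.94 -0.13  0.98 -0.06]
the job is handed in; nothing more can be done
```

The copper plate is in the left-most blue dust box with the flap shut over it, and I've handed the job in; no verdict was reported.

**What I did:** I lifted the plate straight out of the rack and used it to push the flap down. I lowered it until the wrist force showed it on the felt (about 16 N), opened the jaws about 14 mm there, and drew straight up. The job ended at about 16.5 s, with the arm clear of everything.

**Last checks:**
- **Flap:** its orange edge is back at its starting pixel, (222.4, 269.3) against (222.5, 269.3) at the start, so it is shut.
- **Plate:** the wrist picture before the flap closed showed it leaning under the lip inside the box. With the flap shut I could not see it again.
- **Tin:** its patch of the scene picture is unchanged.
- **Other two plates:** they stand in their slots as before. Their patch differs from the start by 4.4 grey levels on average; I put that down to changed shadows and did not check further.

**Disagreements:** the three cameras differed by 2 to 3 mm on where the plate and the box stood. I relied mainly on the wrist view, and both the grasp and the entry into the box fitted. While I opened the jaws, the tool moved about 3 mm towards +x. It came back when I drew out.

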